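Open the child-resistant descaler tub on the microwave cart

TASK

Open the short, wide square tub of descaling tablets on the grey tray: push its child-resistant cap firmly down and, keeping it down, turn it anticlockwise (seen from above) as far as it goes, then let go so that the loosened cap springs back up. Leave the cap of the taller, narrower tub closed.

Things in the scene. Friction and masses are not known exactly. Their poses are not given: they have to be found in the camera images.
- low_tub: The SHORT WIDE tub, the one to open: white plastic, 66 mm square, 52 mm high to its flat shoulder, then a 36 mm neck and the cap. Origin: centre of its underside, z up. Held fast in a square holder on the fixed grey tray (250 x 340 mm, rim 16 mm high, floor 4 mm thick), so it cannot turn or move. A loose egg cup (46 mm wide, 58 mm high) and a low glass dish stand about 10 cm from it.
- low_cap_top (a point): Centre of the top of the short tub's round ribbed white cap, on its upright turning axis; z up. Cap 46 mm in diameter, 28 mm tall, top 92 mm above the tray floor; its foot is 12 mm above the shoulder, so fingertips over 30 mm below the cap's top would hit the shoulder once it is pressed. A grey bar on top (-x axis) points at a grey mark on the shoulder when closed.
- low_cap (a joint): Turn of the short tub's cap, rad: 0 closed, grows anticlockwise seen from above, end stop at 1.2 (70 degrees). Locked by a hidden lug (0.1 rad of play) unless pressed down at least 4 mm; from 0.65 on it is past the lug, springs up when let go and stays turned. Turning takes about 0.1 N m.
- low_press (a joint): How far the short tub's cap is pressed down, m: 0 up, 0.007 fully down. Spring: starts to give at 6 N, about 11 N at 4 mm, 14.5 N fully down; it springs back up when let go.
- tall_cap (a joint): Turn, rad, of the cap of the other, TALL NARROW tub (46 mm square, cap 36 mm in diameter, its top 126 mm above the tray floor), with the same kind of lock, on the same tray 14 to 20 cm from the short tub, on either side of it. 0 is closed; to be left closed.
Things that resemble listed ones, but are neither listed nor needed, are in the scene too. Leave any yellow look-alike of the part that bears tall_cap alone.

How it is judged:
By the outcome, as a careful person would: the job done as asked, in the order asked, and still so for the second after the job is handed in, with the robot touching nothing.
It also fails if it takes over 32 s, if anything falls off the work surface, if the arm or the gripper's body presses on something with over 40 N, if the wrist force passes 120 N, or if a joint passes its speed limit or range.

ROBOT

A 6-joint arm with a two-finger parallel gripper is mounted at the origin on the work surface. World frame = base frame: x ahead of the robot, y to its left, z up, the work surface at z = 0. Lengths are in m, angles in degrees, forces in N, time in s.
With the tool pointing down it reaches from about 0.4 to 0.825 m from the base axis. Payload 7 kg.
Tool frame: the origin (TCP) lies on the centre line of the jaws, within the pads' length; the fingertips stand 17 mm ahead of it and the grasp point (between the pads) lies 2 mm behind it; y points along the fingers, z is the direction in which the jaws open and shut, and the axes are right-handed (so a half turn about y gives the same grasp; the last joint's range is limited). The gripper opens to 88 mm and grips with 3 to 60 N. Pads are 19 mm wide; open, the fingers measure 130 mm over their backs; the gripper's body (78 mm by 193 mm) begins 47 mm behind the grasp point.
Start: joints at [85.548, 20.546, 0.682, 0, -70.136, -16.507], TCP at [0.241, 0.63, 0.244] pointing down, gripper open.
Joint ranges: [-176.03, 176.03], [-82.01, 121.73], [-58.28, 71.71], [-173.87, 95.51], [-174.79, -0.11], [-173.66, 173.66]. Speed limits (degrees/s): [136.94, 136.94, 172.46, 180, 180, 180].

INTERFACE

Orientations are given as [roll, pitch, yaw] about the fixed x, y, z axes, in that order (R = Rz(yaw) Ry(pitch) Rx(roll)).
In Python, from plant import r, capture, camera_info gives the robot as it stands. The module is installed in compiled form; this text tells all that it offers.
- The arm moves only by the tool apply_moves, never from a script. Its argument "deltas" is a list of rows, each an object of numbers: "tx", "ty", "tz": the shift along the tool's x, y, z in m; "turn": the turn about the tool's y in rad; "gripper": the finger opening in m, from 0 to 0.0876. A call has 1 to 5 rows; each row is the pose to reach, as a shift and turn from the pose commanded when the call began, along the tool's axes at that moment; what a row does not reach only later rows make up. A row lasts 1/10 s, in which the tool goes at most 50 mm and 8.59 degrees, less where a joint would pass 70% of its speed; a pose out of reach is approached as far as the arm can. A call with a gripper value outside its range is refused whole. The fingers move at their own pace and stop on an object; "newtons" is the grip in N (left out, the last holds). Time passes only in rows, so rows that repeat a pose let the fingers close. It gives the time, the measured TCP pose, the force and the opening at its end, in the units of the state.
- r.get_state(): the state, without advancing time (a new reading comes with each control period).
- capture(name): name is "scene" or "side" or "wrist"; returns (picture, depth): 480x640x3 uint8, red, green, blue; 480x640 float32, m along the optical axis (not along the pixel's ray), 0 where there is no reading.
- camera_info(name): a dict with "K" (3x3 intrinsics, pixels), "eye" and "orientation" of the camera in the world; the wrist camera has in their place "tool_from_camera" (4x4, takes a point from camera to tool coordinates, whose origin is the TCP and whose axes are the tool frame's). Camera axes: x right, y up, looking along -z (the intrinsics and any distortion apply to the point x, -y, -z); pixel columns grow to the right and rows downward; lengths in m; the calibration is good to about 2 mm. The wrist camera is an equidistant fisheye: a pixel r from the principal point sees the ray r / f radians off the axis. A picture is of the moment at which its call begins: read the wrist's pose just before it. camera_info takes no time and is no camera call.
- r.close_job(): hands the job in, once; it reports no verdict.
The state is a dict: "time_s": time; "joints": joint angles; "qd": joint speeds; "joint_torque": joint torques, N m; "tcp_pos": TCP position; "eef_rot": TCP orientation; "contact_force": force on the tool from outside, world axes, zero at the start; "moment": the same for the moment, N m; "gripper_width": finger opening in m.
Only numpy, scipy, OpenCV 4.12 (cv2) and the standard library are available. Lean on these libraries where they do the work, as an engineer would, in place of code of your own. Each camera call takes 0.05 s, during which the arm holds its last target.

## Working session

There is one attempt and no reset: what is moved stays moved. The work goes in short steps, Python scripts to look and compute and a tool call to move; the robot and the scene stay as the last step left them, time stands still between calls to the robot, and variables do not carry over. Pictures are saved under pics/ and viewed, and the job is handed in when it is done.

Besides the shell and the picture viewer there is one more tool, called after "Call:" as name([rows], argument=value, ...), one row to a line, values as JSON. apply_moves: Moves the arm, as the interface text tells. Its arguments: {"type":"object","properties":{"deltas":{"type":"array","items":{"type":"object","properties":{"tx":{"type":"number"},"ty":{"type":"number"},"tz":{"type":"number"},"turn":{"type":"number"},"gripper":{"type":"number"}}}},"newtons":{"type":"number"}},"required":["deltas"]}

```bash
mkdir -p pics; python3 - <<'E'
from plant import r,capture,camera_info
import cv2,numpy as np
s=r.get_state();print(s)
for n in("scene","side"):
    p,d=capture(n);cv2.imwrite(f"pics/{n}0.png",p[:,:,::-1]);np.savez(f"{n}0.npz",p=p,d=d)
    print(camera_info(n))
print(camera_info("wrist"))
E
```

```text
{'time_s': 0.0, 'joints': array([ 8.55487769e+01,  2.05906992e+01,  6.32583364e-01, -2.08538483e-02,
       -7.01369328e+01, -1.65066479e+01]), 'qd': array([ 0.02335265, -0.10477422,  0.05682587, -0.02493008,  0.05414837,
       -0.1334114 ]), 'joint_torque': array([-2.44351533e-03, -5.82718885e+01,  2.93060392e+01,  6.99701026e+00,
        7.04320759e-03, -1.61723692e-04]), 'tcp_pos': array([0.24128974, 0.62988435, 0.24261964]), 'eef_rot': array([-8.99032982e+01,  8.21259694e-03,  1.59035034e+02]), 'contact_force': array([ 0.43721641, -0.05444493,  0.49185807]), 'moment': array([ 0.04782871, -0.01803496,  0.00089644]), 'gripper_width': 0.08778693584182805}
{'K': array([[511.95901311,   0.        , 320.61123877],
       [  0.        , 511.95901311, 237.16901537],
       [  0.        ,   0.        ,   1.        ]]), 'eye': array([0.9085051 , 0.58595786, 0.77908941]), 'orientation': array([ 40.85486987,  -0.26365542, 146.45930644])}
{'K': array([[530.91533235,   0.        , 324.90181404],
       [  0.        , 530.91533235, 242.90106222],
       [  0.        ,   0.        ,   1.        ]]), 'eye': array([0.20438468, 0.54642731, 0.53315914]), 'orientation': array([  51.90911503,    1.02945344, -139.28803415])}
{'K': array([[371.64829954,   0.        , 319.79235586],
       [  0.        , 371.64829954, 245.39618968],
       [  0.        ,   0.        ,   1.        ]]), 'tool_from_camera': array([[-1.09718852e-03, -9.64184090e-01, -2.65231668e-01,
        -7.16399823e-02],
       [-2.51734723e-04,  2.65232085e-01, -9.64184566e-01,
        -1.41335048e-01],
       [ 9.99999366e-01, -9.91124214e-04, -5.33728213e-04,
        -7.46150660e-04],
       [ 0.00000000e+00,  0.00000000e+00,  0.00000000e+00,
         1.00000000e+00]])}
```

View pics/scene0.png

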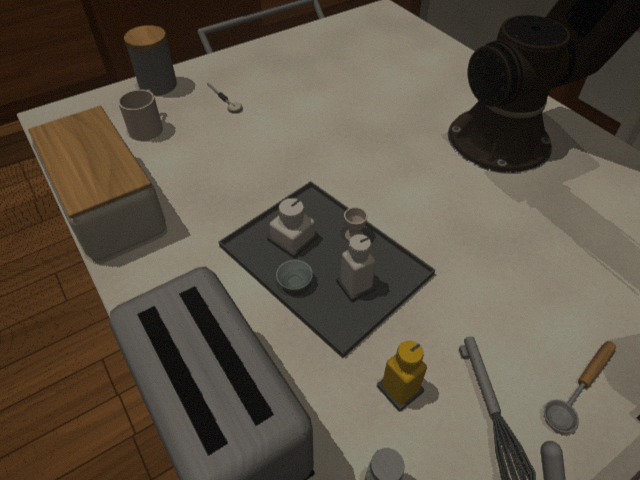

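View pics/side0.png

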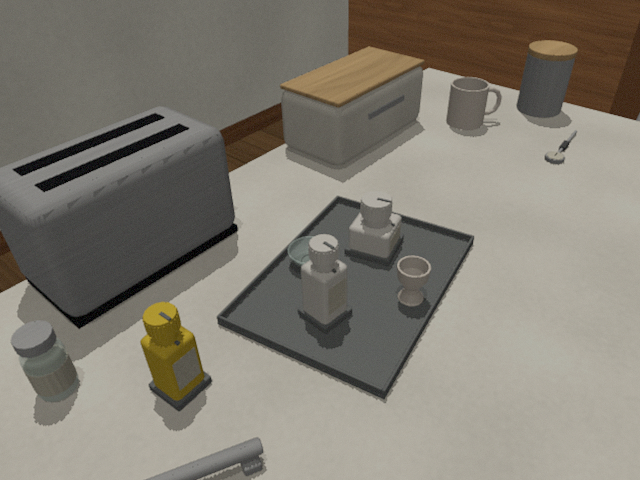

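The short tub's cap is at about (291,207) in scene and (376,203) in side; the tall tub's is at (359,243) and (322,245). The cup is at (355,218) in scene, the dish at (294,277).

```bash
cat > h.py <<'E'
import numpy as np,cv2
from scipy.spatial.transform import Rotation as R
from plant import r,capture,camera_info
def pose(n):
    c=camera_info(n);return c["K"],np.array(c["eye"]),R.from_euler("xyz",c["orientation"],degrees=True).as_matrix()
def ray(n,u,v):
    K,e,M=pose(n);return e,M@np.array([(u-K[0,2])/K[0,0],-(v-K[1,2])/K[1,1],-1.])
def plane(n,u,v,z):
    e,d=ray(n,u,v);return e+d*(z-e[2])/d[2]
def cloud(n,d):
    K,e,M=pose(n);v,u=np.mgrid[:480,:640]
    p=np.stack([(u-K[0,2])/K[0,0]*d,-(v-K[1,2])/K[1,1]*d,-d],-1);return p@M.T+e
def proj(n,P):
    K,e,M=pose(n);q=(np.asarray(P)-e)@M;return K[0,2]+K[0,0]*q[...,0]/-q[...,2],K[1,2]-K[1,1]*q[...,1]/-q[...,2]
E
python3 - <<'E'
from h import *
ims=[]
for n,(cu,cv_),(tu,tv) in(("scene",(291,215),(358,260)),("side",(376,215),(324,270))):
    z=np.load(f"{n}0.npz");p,d=z["p"],z["d"];C=cloud(n,d)
    for a,b in((cu,cv_),(tu,tv)):
        ims.append(cv2.resize(p[b-45:b+45,a-60:a+60,::-1],None,fx=3.3,fy=3.3,interpolation=cv2.INTER_CUBIC))
    # points by height near caps
    for nm,a,b,zt in(("low",cu,cv_-8,.096),("tall",tu,tv-20,.130)):
        c0=plane(n,a,b,zt);
        m=(np.hypot(C[...,0]-c0[0],C[...,1]-c0[1])<.045)&(C[...,2]>zt-.008)&(C[...,2]<zt+.015)&(d>0)
        P=C[m];print(n,nm,c0,m.sum(),P.mean(0),(P.min(0)+P.max(0))/2,np.ptp(P,axis=0),np.median(P[:,2]))
    # tray floor
    m=(p.max(2)<75)&(d>0)&(C[...,2]<.03)&(C[...,2]>-.01)&(C[...,0]>.3); print("floor z",np.median(C[m][:,2]))
cv2.imwrite("pics/crop0.png",np.vstack([np.hstack(ims[:2]),np.hstack(ims[2:])]))
E
```

```text
scene low [0.58449538 0.0032954  0.096     ] 401 [0.58563584 0.00416228 0.09448367] [0.58468685 0.00225458 0.09359025] [0.046672   0.04686159 0.01079346] 0.09477404879758256
scene tall [0.54714378 0.15918873 0.13      ] 340 [0.5491531  0.16643001 0.12837789] [0.54787009 0.16492314 0.12726774] [0.03733651 0.03663284 0.01046362] 0.12870881664527278
floor z 0.004013854670046391
side low [0.57191973 0.01723012 0.096     ] 556 [0.58219388 0.00417822 0.09558177] [5.84169972e-01 7.26752669e-05 9.38848795e-02] [0.04690306 0.0492486  0.01161324] 0.09652295529406482
side tall [0.53716763 0.17247557 0.13      ] 572 [0.5452408  0.16559734 0.12941143] [0.54702039 0.16276194 0.12746453] [0.03662452 0.03703382 0.0107886 ] 0.1304251759399787
floor z 0.008789893058791298
```

View pics/crop0.png

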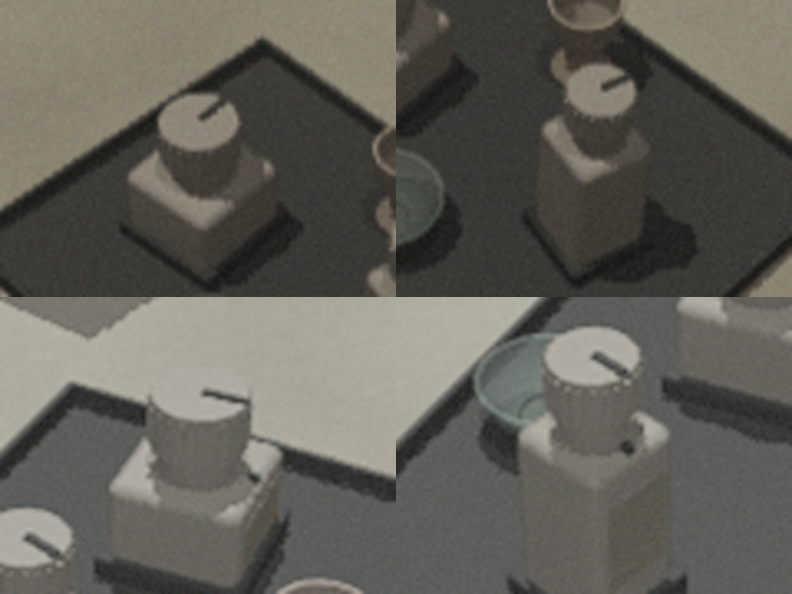

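Call:
apply_moves([
  {"tx": -0.035,"tz": 0.03},
  {"tx": -0.07,"tz": 0.06},
  {"tx": -0.105,"tz": 0.09},
  {"tx": -0.14,"tz": 0.12},
  {"tx": -0.175,"tz": 0.15},
])

```text
invalid input at $.deltas[0]: expected keys tx, ty, tz, turn, gripper
```

Call:
apply_moves([
  {"tx": -0.035,"tz": 0.03},
  {"tx": -0.07,"tz": 0.06},
  {"tx": -0.105,"tz": 0.09},
  {"tx": -0.14,"tz": 0.12},
  {"tx": -0.175,"tz": 0.15},
])

```text
invalid input at $.deltas[0]: expected keys tx, ty, tz, turn, gripper
```

```bash
python3 - <<'E'
from h import *
s=r.get_state();print(s["time_s"],s["joints"],s["tcp_pos"],s["eef_rot"],s["contact_force"])
E
```

```text
0.1 [ 8.55480185e+01  2.05858072e+01  6.37753217e-01 -1.72786822e-02
 -7.01383447e+01 -1.65049589e+01] [0.24132218 0.62991769 0.24272538] [-8.99125462e+01  8.97319374e-03  1.59037184e+02] [0.79304456 0.25041733 0.08069086]
```

All keys are required.

Call:
apply_moves([
  {"tx": -0.035,"ty": 0,"tz": 0.03,"turn": 0,"gripper": 0.0876},
  {"tx": -0.07,"ty": 0,"tz": 0.06,"turn": 0,"gripper": 0.0876},
  {"tx": -0.105,"ty": 0,"tz": 0.09,"turn": 0,"gripper": 0.0876},
  {"tx": -0.14,"ty": 0,"tz": 0.12,"turn": 0,"gripper": 0.0876},
  {"tx": -0.175,"ty": 0,"tz": 0.15,"turn": 0,"gripper": 0.0876},
])

```text
time_s: 0.6
tcp_pos: [0.3516, 0.4258, 0.2433]
eef_rot: [-90.0, -0.0, 159.1]
contact_force: [1.0, 0.7, 0.1]
gripper_width: 0.0875
```

Call:
apply_moves([
  {"tx": -0.035,"ty": 0,"tz": 0.03,"turn": 0,"gripper": 0.0876},
  {"tx": -0.07,"ty": 0,"tz": 0.06,"turn": 0,"gripper": 0.0876},
  {"tx": -0.105,"ty": 0,"tz": 0.09,"turn": 0,"gripper": 0.0876},
  {"tx": -0.14,"ty": 0,"tz": 0.12,"turn": 0,"gripper": 0.0876},
  {"tx": -0.175,"ty": 0,"tz": 0.15,"turn": 0,"gripper": 0.0876},
])

```text
time_s: 1.1
tcp_pos: [0.4613, 0.2231, 0.2435]
eef_rot: [-90.0, -0.0, 159.1]
contact_force: [0.7, 1.2, -0.2]
gripper_width: 0.0875
```

```bash
python3 - <<'E'
from h import *
s=r.get_state();print(s["time_s"],s["joints"],s["tcp_pos"],s["eef_rot"],s["contact_force"])
M=R.from_euler("xyz",s["eef_rot"],degrees=True).as_matrix();print(M.T@(np.array([.5845,.0015,.244])-s["tcp_pos"]))
E
```

```text
1.1 [ 4.77885549e+01  5.14094354e+00 -1.95153962e+01 -5.90994728e-03
 -6.53466279e+01  2.12754099e+01] [0.46131547 0.22313377 0.24351879] [-8.99991835e+01 -6.08189571e-03  1.59061499e+02] [ 0.71763554  1.21124322 -0.20851934]
[-0.19425423 -0.00049951  0.16297616]
```

Call:
apply_moves([
  {"tx": -0.035,"ty": 0,"tz": 0.029,"turn": 0,"gripper": 0.0876},
  {"tx": -0.07,"ty": 0,"tz": 0.058,"turn": 0,"gripper": 0.0876},
  {"tx": -0.105,"ty": 0,"tz": 0.088,"turn": 0,"gripper": 0.0876},
  {"tx": -0.14,"ty": 0,"tz": 0.117,"turn": 0,"gripper": 0.0876},
  {"tx": -0.17,"ty": 0,"tz": 0.142,"turn": 0,"gripper": 0.0876},
])

```text
time_s: 1.6
tcp_pos: [0.5695, 0.0294, 0.2433]
eef_rot: [-90.0, -0.0, 159.0]
contact_force: [0.5, 0.6, 0.3]
gripper_width: 0.0875
```

Call:
apply_moves([
  {"tx": -0.0245,"ty": 0,"tz": 0.021,"turn": 0,"gripper": 0.0876},
  {"tx": -0.0245,"ty": 0,"tz": 0.021,"turn": 0,"gripper": 0.0876},
  {"tx": -0.0245,"ty": 0,"tz": 0.021,"turn": 0,"gripper": 0.0876},
  {"tx": -0.0245,"ty": 0,"tz": 0.021,"turn": 0,"gripper": 0.0876},
])

```text
time_s: 2.0
tcp_pos: [0.5839, 0.0035, 0.2433]
eef_rot: [-90.0, -0.0, 159.0]
contact_force: [0.3, 0.5, -0.1]
gripper_width: 0.0878
```

```bash
cat >> h.py <<'E'
def wrist():
    s=r.get_state();p,d=capture("wrist");c=camera_info("wrist");K=c["K"];T=np.array(c["tool_from_camera"])
    M=R.from_euler("xyz",s["eef_rot"],degrees=True).as_matrix()
    return s,p,d,K,T,M
def wray(u,v,s,K,T,M):
    dx,dy=u-K[0,2],v-K[1,2];rr=np.hypot(dx,dy);th=rr/K[0,0]
    c=np.array([np.sin(th)*dx/rr,-np.sin(th)*dy/rr,-np.cos(th)])
    return M@T[:3,3]+s["tcp_pos"],M@T[:3,:3]@c
E
python3 - <<'E'
from h import *
s,p,d,K,T,M=wrist()
print(s["time_s"],s["joints"],s["tcp_pos"],s["eef_rot"],s["contact_force"])
cv2.imwrite("pics/w1.png",p[:,:,::-1]);np.savez("w1.npz",p=p,d=d,tcp=s["tcp_pos"],rot=s["eef_rot"])
E
```

```text
2.0 [ 1.95126261e+01  1.20600694e+01 -1.11546288e+01 -1.31113196e-02
 -6.68156418e+01  4.95398065e+01] [0.58391416 0.00351359 0.24330009] [-8.99894796e+01 -3.09041370e-02  1.59047265e+02] [ 0.28313124  0.4599114  -0.06144966]
```

View pics/w1.png

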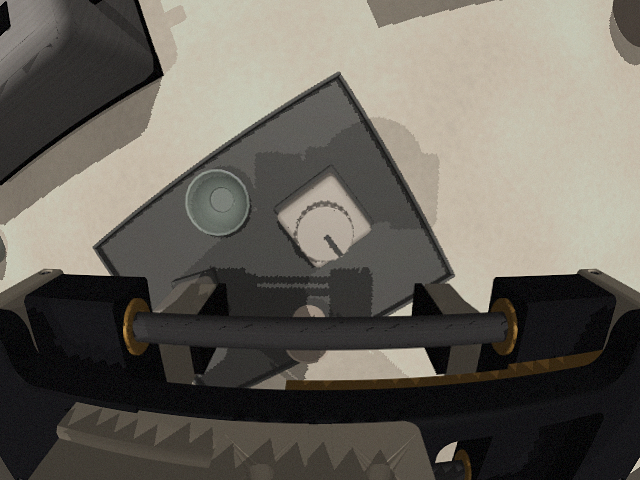

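The wrist view shows the cap at about (324,233), its bar pointing lower right, between the open fingers (about 210 and 425 in columns). Measure its centre.

```bash
python3 - <<'E'
from h import *
z=np.load("w1.npz");p,d=z["p"],z["d"];s=dict(tcp_pos=z["tcp"],eef_rot=z["rot"])
c=camera_info("wrist");K=c["K"];T=c["tool_from_camera"];M=R.from_euler("xyz",z["rot"],degrees=True).as_matrix()
P=[]
for v in range(190,280):
    for u in range(280,370):
        if d[v,u]>0:
            o,q=wray(u,v,s,K,T,M);a=-(T[:3,:3].T@M.T@q)[2];P.append(o+q*d[v,u]/a)
P=np.array(P);print(np.histogram(P[:,2],bins=np.arange(0,.12,.004)))
t=P[P[:,2]>.088];print(len(t),t.mean(0),(t.min(0)+t.max(0))/2,np.ptp(t,axis=0),np.median(t[:,2]))
o,q=wray(324,233,s,K,T,M);print(o+q*(.096-o[2])/q[2])
cv2.imwrite("pics/w1c.png",cv2.resize(p[180:290,260:390,::-1],None,fx=5,fy=5,interpolation=cv2.INTER_CUBIC))
# cap top by scene/side mask fits: ellipse centre of top face via points with z near top
for n,(a,b) in(("scene",(291,207)),("side",(376,203))):
    zz=np.load(f"{n}0.npz");C=cloud(n,zz["d"]);m=(np.hypot(C[...,0]-.584,C[...,1]-.002)<.04)&(zz["d"]>0)
    top=np.percentile(C[m][:,2],97);m&=abs(C[...,2]-np.median(C[m&(C[...,2]>.09)][:,2]))<.0035
    (u,v),ax,an=cv2.fitEllipse(max(cv2.findContours(m.astype(np.uint8),0,1)[0],key=len));print(n,u,v,ax,plane(n,u,v,.096))
E
```

```text
(array([1328, 1724,    8,  129,  139,    6,   12,   14,   14,   10,   14,
         13,  123, 1115,  677,    0,    0,   12,   34,   34,   41,   41,
         52, 1072, 1454,    0,    0,    0,    0]), array([0.   , 0.004, 0.008, 0.012, 0.016, 0.02 , 0.024, 0.028, 0.032,
       0.036, 0.04 , 0.044, 0.048, 0.052, 0.056, 0.06 , 0.064, 0.068,
       0.072, 0.076, 0.08 , 0.084, 0.088, 0.092, 0.096, 0.1  , 0.104,
       0.108, 0.112, 0.116]))
2578 [ 5.85416766e-01 -4.95204893e-04  9.59594792e-02] [ 5.84121199e-01 -2.35658924e-04  9.37697170e-02] [0.04769518 0.04748025 0.01150195] 0.09611798154083617
[5.85187441e-01 3.92720443e-05 9.60000000e-02]
scene 290.6719970703125 207.6343231201172 (17.95822525024414, 24.198810577392578) [0.58585846 0.00436249 0.096     ]
side 375.70391845703125 199.48867797851562 (17.88802719116211, 30.903078079223633) [0.5840143  0.00155472 0.096     ]
```

View pics/w1c.png

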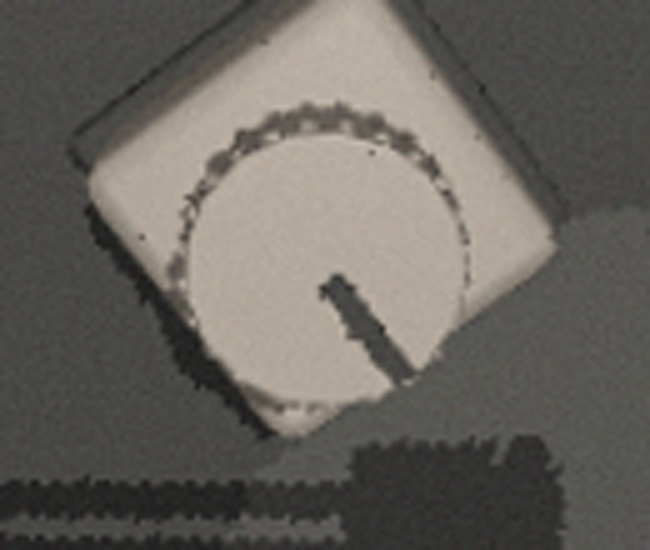

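Call:
apply_moves([
  {"tx": -0.0026,"ty": 0.02,"tz": 0.0028,"turn": 0,"gripper": 0.0876},
  {"tx": -0.0026,"ty": 0.045,"tz": 0.0028,"turn": 0,"gripper": 0.0876},
  {"tx": -0.0026,"ty": 0.065,"tz": 0.0028,"turn": 0,"gripper": 0.0876},
  {"tx": -0.0026,"ty": 0.08,"tz": 0.0028,"turn": 0,"gripper": 0.0876},
  {"tx": -0.0026,"ty": 0.08,"tz": 0.0028,"turn": 0,"gripper": 0.0876},
])

```text
time_s: 2.55
tcp_pos: [0.5842, 0.0004, 0.1617]
eef_rot: [-89.9, -0.2, 159.1]
contact_force: [-0.7, 0.3, 0.2]
gripper_width: 0.0875
```

```bash
python3 - <<'E'
from h import *
s,p,d,K,T,M=wrist()
print(s["time_s"],s["tcp_pos"],s["eef_rot"],s["contact_force"])
cv2.imwrite("pics/w2.png",p[:,:,::-1])
P=[];U=[]
for v in range(150,360):
    for u in range(250,400):
        if d[v,u]>0:
            o,q=wray(u,v,s,K,T,M);a=-(T[:3,:3].T@M.T@q)[2];P.append(o+q*d[v,u]/a);U.append((u,v))
P=np.array(P);U=np.array(U);k=(P[:,2]>.091)&(P[:,2]<.101)&(np.hypot(P[:,0]-.585,P[:,1])<.035);t=P[k]
print(k.sum(),t.mean(0),(t.min(0)+t.max(0))/2,np.ptp(t,axis=0))
L=(t-s["tcp_pos"])@M;print("tool",L.mean(0),L.min(0),L.max(0));print(U[k].min(0),U[k].max(0))
E
```

```text
2.55 [5.84150475e-01 4.29499344e-04 1.61673402e-01] [-89.89255468  -0.17829716 159.11640887] [-0.7142234   0.34165428  0.24401364]
4586 [ 5.85712227e-01 -5.23548904e-04  9.60786762e-02] [ 5.84560046e-01 -1.54590192e-05  9.51265549e-02] [0.047326   0.04693936 0.00824896]
tool [-0.002003    0.06558932  0.00021072] [-0.02457511  0.06244605 -0.02336998] [0.02335095 0.07060165 0.02412858]
[282 227] [361 303]
```

View pics/w2.png

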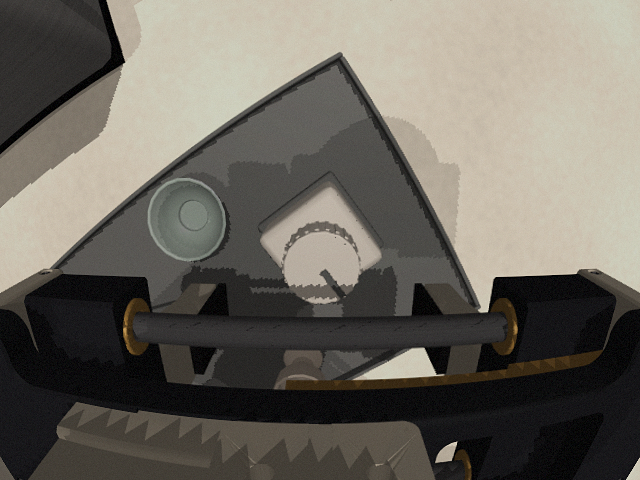

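The cap, at (321,265), lies centred between the jaws (within 1 mm). Descend.

Call:
apply_moves([
  {"tx": -0.001,"ty": 0.02,"tz": 0,"turn": 0,"gripper": 0.0876},
  {"tx": -0.001,"ty": 0.04,"tz": 0,"turn": 0,"gripper": 0.0876},
  {"tx": -0.001,"ty": 0.06,"tz": 0,"turn": 0,"gripper": 0.0876},
  {"tx": -0.001,"ty": 0.072,"tz": 0,"turn": 0,"gripper": 0.0876},
  {"tx": -0.001,"ty": 0.072,"tz": 0,"turn": 0,"gripper": 0.0876},
])

```text
time_s: 3.1
tcp_pos: [0.5862, -0.0005, 0.0909]
eef_rot: [-89.9, -0.1, 159.1]
contact_force: [0.3, -0.1, -0.5]
gripper_width: 0.0874
```

Call:
apply_moves([
  {"tx": 0,"ty": 0,"tz": 0,"turn": 0,"gripper": 0.03},
  {"tx": 0,"ty": 0,"tz": 0,"turn": 0,"gripper": 0.03},
  {"tx": 0,"ty": 0,"tz": 0,"turn": 0,"gripper": 0.03},
  {"tx": 0,"ty": 0,"tz": 0,"turn": 0,"gripper": 0.03},
  {"tx": 0,"ty": 0,"tz": 0,"turn": 0,"gripper": 0.03},
], newtons=15)

```text
time_s: 3.6
tcp_pos: [0.5869, -0.0007, 0.092]
eef_rot: [-90.0, 0.0, 159.0]
contact_force: [-0.3, -0.5, 0.1]
gripper_width: 0.0529
```

Call:
apply_moves([
  {"tx": 0.0015,"ty": 0.002,"tz": 0,"turn": 0,"gripper": 0.05},
  {"tx": 0.0015,"ty": 0.002,"tz": 0,"turn": 0,"gripper": 0.03},
  {"tx": 0.0015,"ty": 0.002,"tz": 0,"turn": 0,"gripper": 0.03},
  {"tx": 0.0015,"ty": 0.002,"tz": 0,"turn": 0,"gripper": 0.03},
], newtons=15)

```text
time_s: 4.0
tcp_pos: [0.5847, -0.0007, 0.0893]
eef_rot: [-89.9, -0.1, 159.0]
contact_force: [-1.6, -4.2, 1.3]
gripper_width: 0.0457
```

```bash
python3 - <<'E'
from h import *
s=r.get_state();print(s)
E
```

```text
{'time_s': 4.0, 'joints': array([ 1.90870555e+01,  2.04377932e+01, -2.18938464e+01,  1.35436647e-02,
       -4.77532821e+01,  4.99321912e+01]), 'qd': array([-0.11960673,  0.03572519,  0.09673012,  0.0247282 ,  0.01960981,
        0.02149611]), 'joint_torque': array([ 2.02497862e+00, -5.19848013e+01,  2.47576028e+01,  4.99780878e+00,
        1.02513760e+00, -3.21651588e-02]), 'tcp_pos': array([ 0.58466569, -0.00071418,  0.08932541]), 'eef_rot': array([-8.99376737e+01, -5.85448494e-02,  1.59028328e+02]), 'contact_force': array([-1.55812499, -4.22399886,  1.34480947]), 'moment': array([-1.25876166,  0.55662031,  0.03003373]), 'gripper_width': 0.04565321263900302}
```

Call:
apply_moves([
  {"tx": 0,"ty": 0,"tz": 0.0005,"turn": 0,"gripper": 0.03},
  {"tx": 0,"ty": 0,"tz": 0.0005,"turn": 0,"gripper": 0.03},
  {"tx": 0,"ty": 0.002,"tz": 0.0005,"turn": 0,"gripper": 0.03},
  {"tx": 0,"ty": 0.004,"tz": 0.0005,"turn": 0,"gripper": 0.03},
  {"tx": 0,"ty": 0.006,"tz": 0.0005,"turn": 0,"gripper": 0.03},
], newtons=60)

```text
time_s: 4.5
tcp_pos: [0.5847, -0.0008, 0.0843]
eef_rot: [-90.0, -0.0, 159.1]
contact_force: [-7.3, -1.2, 11.6]
gripper_width: 0.0449
```

Call:
apply_moves([
  {"tx": 0,"ty": 0.001,"tz": 0,"turn": 0,"gripper": 0.03},
  {"tx": 0,"ty": 0.001,"tz": 0,"turn": 0,"gripper": 0.03},
  {"tx": 0,"ty": 0.001,"tz": 0,"turn": 0,"gripper": 0.03},
])

```text
time_s: 4.8
tcp_pos: [0.5847, -0.0008, 0.0836]
eef_rot: [-90.0, -0.0, 159.1]
contact_force: [-7.0, -1.6, 12.4]
gripper_width: 0.0449
```

Call:
apply_moves([
  {"tx": 0.001,"ty": 0.001,"tz": 0,"turn": 0,"gripper": 0.03},
  {"tx": 0.001,"ty": 0.001,"tz": 0,"turn": 0,"gripper": 0.03},
  {"tx": 0.001,"ty": 0.001,"tz": 0,"turn": 0,"gripper": 0.03},
])

```text
time_s: 5.1
tcp_pos: [0.5847, -0.0007, 0.0832]
eef_rot: [-90.0, 0.1, 159.1]
contact_force: [-4.8, -3.6, 12.9]
gripper_width: 0.045
```

Call:
apply_moves([
  {"tx": 0.0005,"ty": 0.0005,"tz": 0,"turn": -0.06,"gripper": 0.03},
  {"tx": 0.0005,"ty": 0.0005,"tz": 0,"turn": -0.12,"gripper": 0.03},
  {"tx": 0.0005,"ty": 0.0005,"tz": 0,"turn": -0.18,"gripper": 0.03},
  {"tx": 0.0005,"ty": 0.0005,"tz": 0,"turn": -0.24,"gripper": 0.03},
  {"tx": 0.0005,"ty": 0.0005,"tz": 0,"turn": -0.3,"gripper": 0.03},
])

```text
time_s: 5.6
tcp_pos: [0.5847, -0.0005, 0.0829]
eef_rot: [-90.0, 0.1, 176.4]
contact_force: [-5.2, -4.7, 13.5]
gripper_width: 0.045
```

```bash
python3 - <<'E'
from h import *
s=r.get_state();print(s)
p,d=capture("side");cv2.imwrite("pics/s3.png",p[:,:,::-1])
E
```

```text
{'time_s': 5.6, 'joints': array([ 19.14979568,  20.78449923, -22.4508464 ,   0.09365995,
       -46.64717803,  67.19121   ]), 'qd': array([ 8.46613275e-02,  5.95467069e-02,  1.07380241e-01, -4.93383723e-02,
        2.87851194e-02,  3.42137908e+01]), 'joint_torque': array([  2.31340908, -45.412817  ,  21.92875922,   3.67735595,
         2.04529122,  -0.90881232]), 'tcp_pos': array([ 5.84692190e-01, -4.52046402e-04,  8.28728799e-02]), 'eef_rot': array([-8.99826258e+01,  1.34706881e-01,  1.76405253e+02]), 'contact_force': array([-5.15040594, -4.66583643, 13.5320304 ]), 'moment': array([-1.3896867 ,  1.56328195, -0.08473526]), 'gripper_width': 0.04499162613277056}
```

View pics/s3.png

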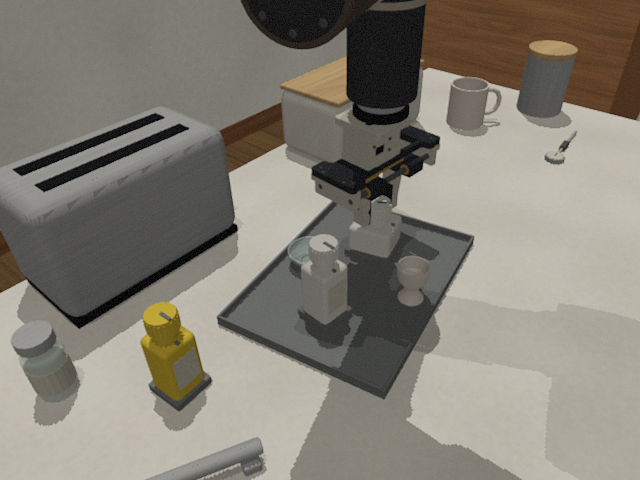

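The gripper holds the cap (370,215) and turns it with about 0.09 N m, clear of the other things. Continue.

Call:
apply_moves([
  {"tx": 0,"ty": 0,"tz": 0,"turn": -0.1,"gripper": 0.03},
  {"tx": 0,"ty": 0,"tz": 0,"turn": -0.2,"gripper": 0.03},
  {"tx": 0,"ty": 0,"tz": 0,"turn": -0.3,"gripper": 0.03},
  {"tx": 0,"ty": 0,"tz": 0,"turn": -0.4,"gripper": 0.03},
  {"tx": 0,"ty": 0,"tz": 0,"turn": -0.5,"gripper": 0.03},
])

```text
time_s: 6.15
tcp_pos: [0.5846, -0.0001, 0.0828]
eef_rot: [-89.9, 0.1, -154.9]
contact_force: [-3.8, -0.9, 13.0]
gripper_width: 0.0453
```

```bash
python3 - <<'E'
from h import *
s=r.get_state();print(s["moment"],s["joints"])
E
```

```text
[-0.62680758  1.80366691 -0.11498576] [ 1.91709797e+01  2.07815384e+01 -2.24471912e+01  5.87448381e-02
 -4.66444336e+01  9.59336278e+01]
```

Call:
apply_moves([
  {"tx": 0,"ty": 0,"tz": 0,"turn": -0.1,"gripper": 0.03},
  {"tx": 0,"ty": 0,"tz": 0,"turn": -0.2,"gripper": 0.03},
  {"tx": 0,"ty": 0,"tz": 0,"turn": -0.3,"gripper": 0.03},
  {"tx": 0,"ty": 0,"tz": 0,"turn": -0.37,"gripper": 0.03},
  {"tx": 0,"ty": 0,"tz": 0,"turn": -0.4,"gripper": 0.03},
])

```text
time_s: 6.65
tcp_pos: [0.5845, 0.0001, 0.0828]
eef_rot: [-89.9, 0.1, -132.0]
contact_force: [-5.1, -0.9, 12.6]
gripper_width: 0.0448
```

```bash
python3 - <<'E'
from h import *
s=r.get_state();print(s["moment"],s["joints"],s["tcp_pos"],s["eef_rot"],s["contact_force"])
E
```

```text
[-0.2015921   2.09383916 -0.09031798] [ 1.91895931e+01  2.07810423e+01 -2.24512635e+01  3.68423714e-02
 -4.66526186e+01  1.18769397e+02] [5.84453199e-01 1.46248640e-04 8.27648680e-02] [-8.99210892e+01  8.79468446e-02 -1.32015687e+02] [-5.07260034 -0.87592803 12.57146017]
```

Call:
apply_moves([
  {"tx": 0,"ty": 0,"tz": 0,"turn": -0.03,"gripper": 0.03},
  {"tx": 0,"ty": 0,"tz": 0,"turn": -0.06,"gripper": 0.03},
  {"tx": 0,"ty": 0,"tz": 0,"turn": -0.09,"gripper": 0.03},
  {"tx": 0,"ty": 0,"tz": 0,"turn": -0.09,"gripper": 0.03},
])

```text
time_s: 7.05
tcp_pos: [0.5844, 0.0002, 0.0826]
eef_rot: [-89.9, 0.1, -127.1]
contact_force: [-5.6, -0.2, 13.9]
gripper_width: 0.0446
```

```bash
python3 - <<'E'
from h import *
s=r.get_state();print(s["moment"],s["joints"],s["tcp_pos"],s["eef_rot"],s["contact_force"])
E
```

```text
[-0.13446523  1.98976946 -1.68088536] [ 1.91634312e+01  2.07816831e+01 -2.24439082e+01 -2.83294224e-02
 -4.66403427e+01  1.23706243e+02] [5.84368151e-01 1.65939087e-04 8.26433516e-02] [-8.99427764e+01  1.22981079e-01 -1.27149690e+02] [-5.55768074 -0.20931286 13.85748136]
```

The moment jumped to 1.7 N m, so the end stop is reached while still pressed (13.9 N). Let go and rise.

Call:
apply_moves([
  {"tx": 0,"ty": 0,"tz": 0,"turn": 0.02,"gripper": 0.0876},
  {"tx": 0,"ty": 0,"tz": 0,"turn": 0.02,"gripper": 0.0876},
  {"tx": 0,"ty": 0,"tz": 0,"turn": 0.02,"gripper": 0.0876},
  {"tx": 0,"ty": 0,"tz": 0,"turn": 0.02,"gripper": 0.0876},
  {"tx": 0,"ty": 0,"tz": 0,"turn": 0.02,"gripper": 0.0876},
])

```text
time_s: 7.55
tcp_pos: [0.5837, -0.0001, 0.0808]
eef_rot: [-90.0, -0.0, -128.2]
contact_force: [-0.2, 0.1, -0.0]
gripper_width: 0.0794
```

Call:
apply_moves([
  {"tx": 0,"ty": 0,"tz": 0,"turn": 0,"gripper": 0.0876},
  {"tx": 0,"ty": -0.02,"tz": 0,"turn": 0,"gripper": 0.0876},
  {"tx": 0,"ty": -0.05,"tz": 0,"turn": 0,"gripper": 0.0876},
  {"tx": 0,"ty": -0.08,"tz": 0,"turn": 0,"gripper": 0.0876},
  {"tx": 0,"ty": -0.12,"tz": 0,"turn": 0,"gripper": 0.0876},
])

```text
time_s: 8.05
tcp_pos: [0.5827, -0.0003, 0.2009]
eef_rot: [-90.1, -0.1, -128.2]
contact_force: [1.3, 0.5, -0.5]
gripper_width: 0.0879
```

Call:
apply_moves([
  {"tx": 0,"ty": -0.03,"tz": 0,"turn": 0,"gripper": 0.0876},
  {"tx": 0,"ty": -0.06,"tz": 0,"turn": 0,"gripper": 0.0876},
  {"tx": 0,"ty": -0.08,"tz": 0,"turn": 0,"gripper": 0.0876},
  {"tx": 0,"ty": -0.08,"tz": 0,"turn": 0,"gripper": 0.0876},
])

```text
time_s: 8.45
tcp_pos: [0.5851, 0.0, 0.2846]
eef_rot: [-89.8, 0.2, -128.2]
contact_force: [0.0, -0.2, -0.9]
gripper_width: 0.0876
```

```bash
python3 - <<'E'
from h import *
s,p,d,K,T,M=wrist();print(s["time_s"],s["tcp_pos"],s["contact_force"])
a,da=capture("side");b,db=capture("scene")
C=cloud("side",da);m=(np.hypot(C[...,0]-.584,C[...,1]-.002)<.04)&(da>0)&(C[...,2]<.12);print("cap top side",np.median(C[m&(C[...,2]>.085)][:,2]))
f=lambda i,u,v:cv2.resize(i[v-45:v+45,u-60:u+60,::-1],(400,300),interpolation=cv2.INTER_CUBIC)
cv2.imwrite("pics/end.png",np.vstack([np.hstack([f(a,376,215),f(b,291,215)]),np.hstack([f(a,324,270),cv2.resize(p[:,:,::-1],(400,300))])]))
cv2.imwrite("pics/endside.png",a[:,:,::-1])
E
```

```text
8.45 [5.85110734e-01 1.37383859e-05 2.84609195e-01] [ 0.04817871 -0.21292673 -0.91297238]
cap top side 0.09635629743570978
```

View pics/end.png

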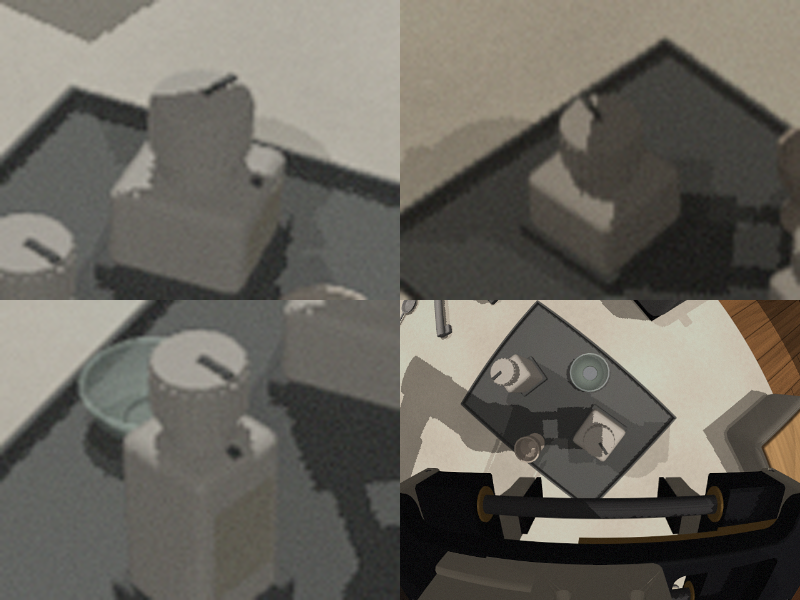

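View pics/endside.png

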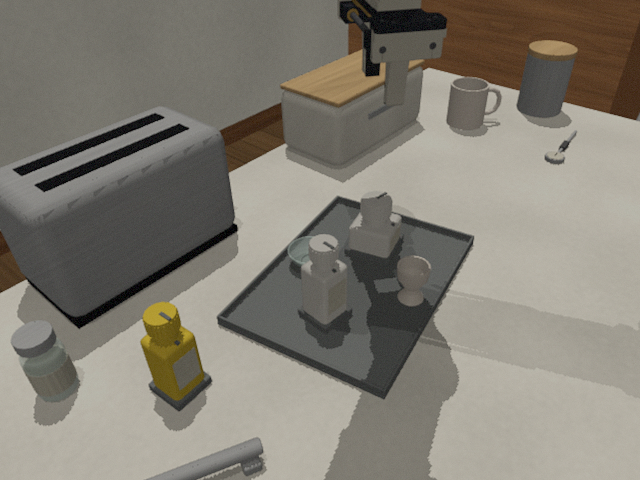

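The bar on the short cap has turned (side: now up-right; scene: now up-left). The cap is back up at z=0.096. The tall cap's bar still points at its mark. Check the angle.

```bash
python3 - <<'E'
from h import *
def ang(n,u,v,s,a,b):
    A=plane(n,u-60+a[0]/s,v-45+a[1]/s,.096);B=plane(n,u-60+b[0]/s,v-45+b[1]/s,.096);w=B-A;return np.degrees(np.arctan2(w[1],w[0]))
print("side",ang("side",376,215,3.3,(204,392-297),(250,402-297)),ang("side",376,215,3.333,(204,94),(238,77)))
print("scene",ang("scene",291,215,3.3,(200,118),(229,98)),ang("scene",291,215,3.333,(599,118),(584,96)) if 0 else ang("scene",291,215,3.333,(199,118),(184,96)))
E
```

```text
side -162.8120018423508 -99.8162068798541
scene -168.44408469206397 -95.73793297705386
```

```bash
python3 -c "
from plant import r
print(r.close_job())"
```

```text
the job is handed in; nothing more can be done
None
```

The short tub's cap is open: I gripped it, pressed it down about 6 mm (13 to 14 N) and turned it anticlockwise to its end stop while keeping it down. I then let go and raised the arm clear, and handed the job in at about 8.6 s.

**End stop:** the turning moment jumped from 0.1 to 1.7 N m at the end of the turn.

**Turn angle:** the grey bar has turned about 63° in the side view and 73° in the scene view. The two readings disagree by 10° because they were taken by hand from small crops, but they bracket the 69° end stop.

**Sprung back up:** the cap top is at z = 0.096 m again, its height before pressing.

**Everything else:** in the last pictures the tall tub's bar still points at its mark, so its cap is closed. The yellow tub, cup and dish look undisturbed. The robot was touching nothing when I handed in.

**Failed step:** my first two move calls were refused because a row must contain every key, and nothing moved.

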